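Gauge a glass filter plate and hold its label up to the code reader

TASK

Measure and log the glass filter plate that lies in the width gauge: gently slide the gauge's jaw shut by its black thumb tab until both jaws bear on the plate and the tab's spring gives, then slide the jaw well back again. Take the plate by its clear end (the frosted label end is the one with the small corner notch) and lift it out without dropping it or upsetting the things lying about. Finish while holding it still and level, label up and clear of everything, the middle of the frosted end about 6 cm above the red cross on the code reader's foot.

Things in the scene. Friction and masses are not known exactly. Their poses are not given: they have to be found in the camera images.
- plate_mid (a point): Middle of the loose dark green glass filter plate (120 x 40 x 6 mm, 75 g), half-way up. It lies level, label up, across the gauge between the open jaws, 2 to 8 mm off the fixed jaw; both ends overhang by some 40 mm. x runs along it to the frosted end, y across, z out of the label face. An 8 x 8 mm notch is cut in the corner at x+, y+.
- plate_label (a point): Middle of the frosted white label area (36 x 40 mm with a small black square code) on the plate's upper face, 42 mm from the plate's middle towards the notched end. Axes as the plate's.
- plate_clear (a point): Where to hold the plate: middle of its clear green end, half-way up, 42 mm from plate_mid away from the notch; the plate is 40 mm wide here (along y). At the start 35 mm above the board with free air under and beside it.
- plate: The whole plate; origin at the middle of its underside, axes as for plate_mid.
- gauge_seat (a point): Top of the aluminium rest of the fixed grey width gauge, 32 mm above the board; the plate's middle comes over it once pressed to the fixed jaw. x along the lying plate towards its frosted end, y along the rail from the fixed jaw (its face at y = -20 mm) to the sliding jaw, which closes towards -y; z up.
- gauge: The gauge with all its parts; origin on the board under gauge_seat, same axes, fixed. Base 52 mm along x, 170 mm along y (-48 to +122), 14 mm high; rest 36 mm along x; jaws 26 mm along x, 44 mm high.
- jaw_face (a point): Middle of the sliding jaw's steel measuring face, 37.5 mm above the board, axes as gauge_seat. Its y in gauge_seat's frame is 0.050 m wide open and 0.020 m when shut on the 40 mm plate (stop at 0.016).
- jaw: The sliding jaw with its carriage and thumb tab. Slides along gauge y with about 1 N friction and stays where it is left; starts 0 to 10 mm from wide open.
- thumb (a joint): Spring travel of the thumb tab on the jaw's carriage, m: 0 = relaxed, grows as the tab is pushed in the closing direction; 400 N/m, stop at 0.015 (6 N). With the jaw on the plate, 0.010 means 4 N at the tab, about 3 N on the plate. Pulled the other way, the tab draws the jaw back.
- tab_grip (a point): Grip point of the black thumb tab, in its middle, 10 mm under its top, 50 mm above the board, 44 mm behind the jaw face. The tab is 18 mm along gauge x (free on both of these sides: pinch it there from above) and 12 mm along gauge y; the carriage below it, 36 mm wide, tops out 28.5 mm above the board.
- reader_cross (a point): Red aiming cross (30 mm, on a white 60 mm square) on the black foot of the fixed code reader, 7.5 mm above the board. x towards the gooseneck and grey reader head (from 66 mm behind the cross; head 44 mm wide, from 130 to 200 mm above the cross), y left, z up. The foot is 135 x 92 mm; the -x side is free.
- reader: The code reader, fixed; origin on the board under the cross, axes as the cross.
- board: Fixed plywood board, 352 x 435 mm, on two battens across the parts trays; its top is 105 mm above the bench. Gauge, reader and four small things stand on it.
- pencil: Bystander: flat yellow pencil, 7 x 181 x 7 mm, on the board; origin at the middle of its underside. Leave alone.
- spanner: Bystander: small steel spanner, 37 x 171 x 7 mm, on the board. Leave alone.
- hexnut: Bystander: steel hexagon nut, 35 x 30 x 16 mm, on the board. Leave alone.
- blade_box: Bystander: small white card box, 72 x 50 x 22 mm, on the board. Leave alone.
- tape_roll: Bystander: roll of tan tape, 100 x 98 x 25 mm, on the bench at the right. Leave alone.
- glue_bottle: Bystander: white glue bottle with red cap, 34 x 45 x 116 mm, on the bench at the right. Leave alone.
- small_carton: Bystander: small brown carton, 58 x 64 x 46 mm, on the bench at the right. Leave alone.

How it is judged:
By the outcome, as a careful person would: the job done as asked, in the order asked, and still so for the second after the job is handed in, while the arm keeps its last pose, push and grip.
It also fails if it takes over 46 s, if anything falls off the work surface, if the arm or the gripper's body presses on something with over 40 N, if the wrist force passes 120 N, or if a joint passes its speed limit or range.

ROBOT

A 6-joint arm with a two-finger parallel gripper is mounted at the origin on the work surface; the furniture and walls round the work are solid. World frame = base frame: x ahead of the robot, y to its left, z up, the work surface at z = 0. Lengths are in mm, angles in rad, forces in N, time in s.
With the tool pointing down it reaches from about 350 to 975 mm from the base axis. Payload 7.1 kg.
Tool frame: the origin (TCP) lies on the front face of the gripper's body, between the roots of the fingers; the fingertips stand 80 mm ahead of it and the grasp point (between the pads) lies 61 mm ahead of it (env.tips_ahead is the distance from the TCP to the fingertips, in mm); z points along the fingers, y is the direction in which the jaws open and shut (so a half turn about z gives the same grasp; the last joint's range is limited). The gripper opens to 88 mm and grips with 3 to 60 N. Pads are 20 mm wide; open, the fingers measure 115 mm over their backs; the gripper's body (75 mm by 178 mm) begins 61 mm behind the grasp point.
Start: joints at [1.175, 0.423, 1.63, -0, 1.089, -0.019], TCP at [229.935, 581.15, 302.675] pointing down, gripper open.
Joint ranges: [-3, 3], [-0.9, 2.11], [0.09, 2.58], [-1.31, 4.45], [0.11, 2.69], [-2.54, 2.54]. Speed limits (rad/s): [2.39, 2.39, 3.01, 3.14, 3.14, 3.14].

INTERFACE

Orientations are given as a unit quaternion [x, y, z, w].
In Python, from station import env, set_gripper, viewer, workorder gives the robot as it stands. Calls block until the motion is done:
- env.reach(position, orientation): joint-space move of the TCP to a pose.
- env.move_l(position, rot=None, rate=150, f_stop=None): straight line of the TCP; rot=None keeps the orientation; rate is the mean speed in mm/s. With f_stop (N) it stops when the force on the tool has changed by that much, and returns True; else False.
- env.move_joints(angles): joint-space move.
- set_gripper(opening): finger opening in mm; the grip force is fixed at half the most; returns when the fingers have stopped.
- env.hold(seconds).
- env.ik(position, orientation): joint angles nearest the present ones, or None.
- env.read_state(): the state.
- viewer.camera(name): name is "scene" or "top"; returns the picture (480x640x3 uint8, blue, green, red); there is no depth.
- viewer.camera_params(name): a dict with "fx", "fy", "cx", "cy" (pixels), "pose" (4x4, takes a point from camera to world coordinates). Camera axes: x right, y up, looking along -z (the intrinsics and any distortion apply to the point x, -y, -z); pixel columns grow to the right and rows downward; lengths in mm; the calibration is good to about 2 mm. A picture is of the moment at which its call begins. camera_params takes no time and is no camera call.
A pose or a line that the arm cannot do raises env.IKError and nothing moves.
- workorder.sign_off(): hands the job in, once; it reports no verdict.
The state is a dict: "time_s": time; "qpos": joint angles; "dq": joint speeds; "tau": joint torques, N m; "tool_pos": TCP position; "orientation": TCP orientation; "force": force on the tool from outside, world axes, zero at the start; "wrist_torque": the same for the moment, N m; "width": finger opening in mm.
Only numpy, scipy, OpenCV 4.12 (cv2) and the standard library are available. Lean on these libraries where they do the work, as an engineer would, in place of code of your own. Each camera call takes 0.05 s, during which the arm holds its last target.

## Working session

There is one attempt and no reset: what is moved stays moved. The work goes in short steps, each a Python script; the robot and the scene stay as the last script left them, time stands still between calls to the robot, and variables do not carry over. Pictures are saved under pics/ and viewed, and the job is handed in when it is done.

```bash
mkdir -p pics; ls; python3 - <<'E'
from station import env, set_gripper, viewer, workorder
import cv2
for n in("scene","top"):
    p=viewer.camera_params(n); print(n,p)
    cv2.imwrite(f"pics/{n}0.png",viewer.camera(n))
s=env.read_state();print(s)
E
```

```text
pics
scene {'fx': 478.1624355588003, 'fy': 478.1624355588003, 'cx': 326.57074570467336, 'cy': 235.94449522797407, 'pose': array([[ 5.05768550e-01,  6.42079973e-01, -5.76134951e-01,
        -2.51238179e+02],
       [-8.62617694e-01,  3.69119409e-01, -3.45892433e-01,
        -4.62406801e+02],
       [-9.42801167e-03,  6.71925717e-01,  7.40558535e-01,
         1.08417986e+03],
       [ 0.00000000e+00,  0.00000000e+00,  0.00000000e+00,
         1.00000000e+00]])}
top {'fx': 554.4911566916772, 'fy': 554.4911566916772, 'cx': 316.6937445730178, 'cy': 244.37239976127475, 'pose': array([[-2.83385086e-02,  9.91427214e-01, -1.27550026e-01,
         3.31201112e+02],
       [-9.99512149e-01, -2.97804931e-02, -9.41205311e-03,
        -4.00330245e+01],
       [-1.31298683e-02,  1.27221077e-01,  9.91787479e-01,
         1.33922212e+03],
       [ 0.00000000e+00,  0.00000000e+00,  0.00000000e+00,
         1.00000000e+00]])}
{'time_s': 0.1, 'qpos': array([ 1.17499859e+00,  4.23775277e-01,  1.63060106e+00,  8.54640737e-07,
        1.08860489e+00, -1.90376813e-02]), 'dq': array([ 0.00037063, -0.00205996, -0.00055803, -0.00016849, -0.00103545,
        0.00027971]), 'tau': array([ 2.68376766e-06, -5.45612633e+01, -2.74324000e+01,  6.46102242e-02,
        1.87831954e-02, -2.66015502e-05]), 'tool_pos': array([229.79082946, 580.80400055, 301.97749391]), 'orientation': array([ 1.87267976e-01,  9.82308619e-01, -6.79327536e-04, -1.43347369e-04]), 'force': array([-0.35191039, -0.11293005,  0.43762152]), 'wrist_torque': array([ 0.00214893, -0.06722169,  0.04811933]), 'width': 87.9202167816022}
```

View pics/scene0.png

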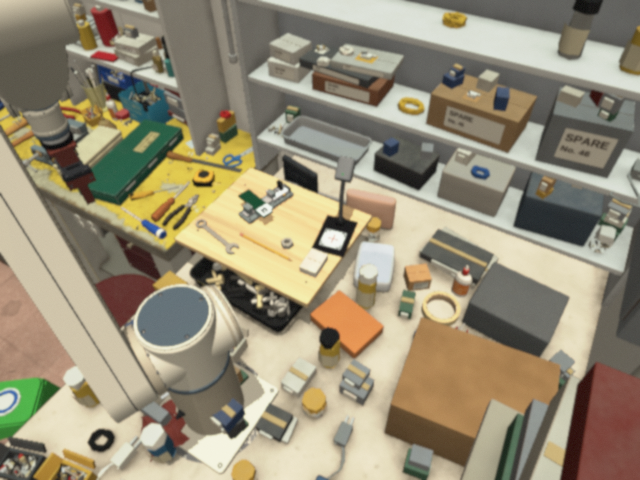

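View pics/top0.png

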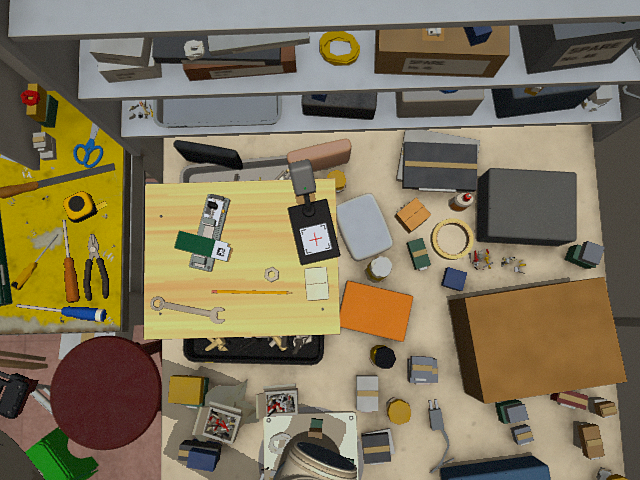

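```bash
python3 - <<'E'
import cv2
a=cv2.imread("pics/top0.png")
cv2.imwrite("pics/c1.png",cv2.resize(a[185:285,150:270],None,fx=6,fy=6,interpolation=cv2.INTER_CUBIC))
cv2.imwrite("pics/c2.png",cv2.resize(a[155:275,275:355],None,fx=5,fy=5,interpolation=cv2.INTER_CUBIC))
a=cv2.imread("pics/scene0.png")
cv2.imwrite("pics/c3.png",cv2.resize(a[140:280,220:380],None,fx=5,fy=4.2,interpolation=cv2.INTER_CUBIC)[:600])
E
```

```text
(no output)
```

View pics/c1.png

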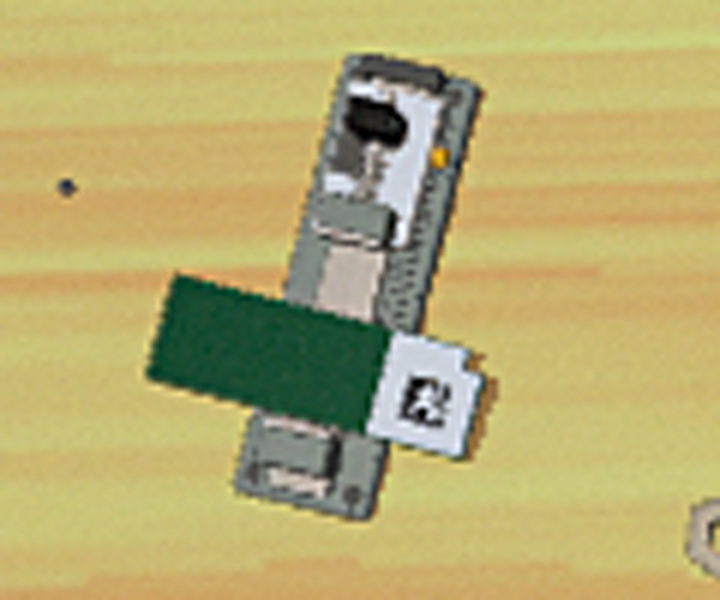

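View pics/c2.png

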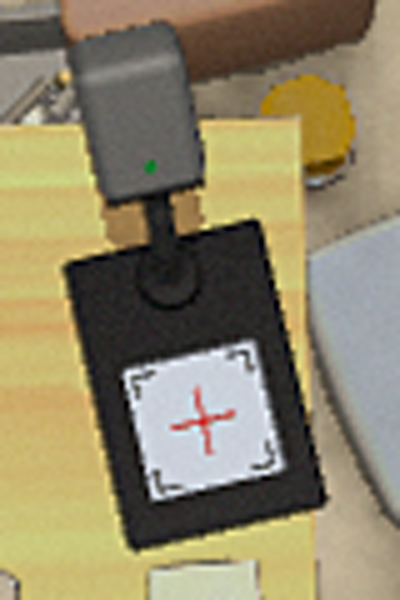

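View pics/c3.png

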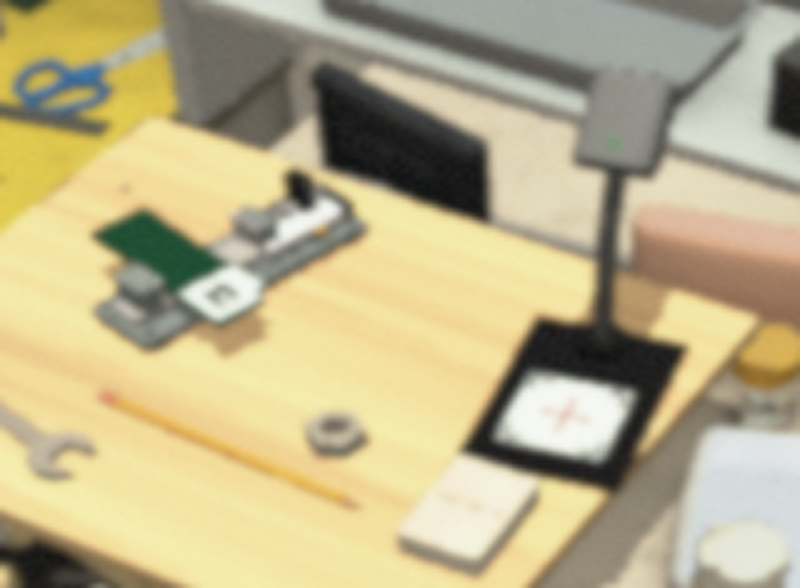

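```bash
cat > h.py <<'E'
import numpy as np, cv2
from station import env, set_gripper, viewer, workorder
from scipy.spatial.transform import Rotation as R
def ray(n,u,v):
    p=viewer.camera_params(n);T=p["pose"]
    d=np.array([(u-p["cx"])/p["fx"],-(v-p["cy"])/p["fy"],-1.])
    return T[:3,3],T[:3,:3]@d
def pix(n,u,v,z):
    o,d=ray(n,u,v); return o+d*(z-o[2])/d[2]
def proj(n,P):
    p=viewer.camera_params(n);T=p["pose"]
    q=T[:3,:3].T@(np.asarray(P,float)-T[:3,3]); return np.array([p["cx"]+p["fx"]*q[0]/-q[2], p["cy"]+p["fy"]*q[1]/q[2]])
def crop(c,f,ox,oy): return (c[0]+.5)/f-.5+ox,(c[1]+.5)/f-.5+oy
def line(): pass
E
python3 - <<'E'
from h import *
c1=lambda a,b,z:pix("top",*crop((a,b),6,150,185),z)
np.set_printoptions(precision=1,suppress=True)
fl=c1(178,273,143);nl=c1(148,378,143);nr=c1(467,460,143);
n1=c1(468,347,143);n2=c1(462,372,143);n3=c1(487,378,143)
print("plate",fl,nl,nr,n1,n2,n3)
print("L",np.linalg.norm(nr-nl),"W",np.linalg.norm(fl-nl))
print("clear edge mid",(fl+nl)/2)
b=[c1(235,492,119),c1(372,522,119),c1(483,92,119),c1(345,57,119)]
print("base",b,[np.linalg.norm(b[i]-b[i-1]) for i in range(4)])
print("tab",c1(377,118,165),c1(377,108,165))
print("jaw top", [c1(*q,149) for q in((320,195),(398,207),(385,247),(312,232))])
print("fixjaw top", [c1(*q,149) for q in((262,425),(340,435),(330,475),(255,455))])
c2=lambda a,b,z:pix("top",*crop((a,b),5,275,155),z)
print("cross",c2(204,421,112.5),[c2(*q,112.5) for q in((120,370),(263,340),(287,472),(152,502))],"tips",[c2(*q,112.5) for q in((196,386),(207,454),(170,426),(236,414))])
c3=lambda a,b,z:pix("scene",(a+.5)/5-.5+220,(b+.5)/4.2-.5+140,z)
print("scene cross",c3(567,414,112.5)," plate fl",c3(145,208,143),"nl",c3(93,235,143),"nr",c3(222,327,143))
print("tab scene", c3(297,180,165))
E
```

```text
plate [525.6 271.3 143. ] [487.3 282.1 143. ] [453.9 166.1 143. ] [495.2 165.5 143. ] [486.1 167.7 143. ] [483.6 158.6 143. ]
L 120.63870718741518 W 39.79344369319449
clear edge mid [506.5 276.7 143. ]
base [array([447.1, 256.1, 119. ]), array([434.5, 205.5, 119. ]), array([594.6, 163.2, 119. ]), array([609.6, 214.9, 119. ])] [np.float64(167.6828969145083), np.float64(52.16158861526035), np.float64(165.63387270951586), np.float64(53.874275985600065)]
tab [576.3 193.9 165. ] [580.  193.8 165. ]
jaw top [array([551.8, 218. , 149. ]), array([546.5, 189.5, 149. ]), array([531.9, 194.3, 149. ]), array([538.2, 220.9, 149. ])]
fixjaw top [array([468.2, 239.1, 149. ]), array([463.7, 210.9, 149. ]), array([449.4, 214.6, 149. ]), array([457.4, 241.6, 149. ])]
cross [501.6 -25.9 112.5] [array([525.8,  11.1, 112.5]), array([537.4, -53.3, 112.5]), array([477.6, -62.2, 112.5]), array([465.9,  -1.7, 112.5])] tips [array([517.5, -22.7, 112.5]), array([486.7, -26.8, 112.5]), array([499.8, -10.6, 112.5]), array([504.3, -40.2, 112.5])]
scene cross [506.3 -28.  112.5]  plate fl [526.7 268.3 143. ] nl [489.6 277.9 143. ] nr [454.3 161.7 143. ]
tab scene [575.4 191.9 165. ]
```

```bash
cat >> h.py <<'E'
np.set_printoptions(precision=2,suppress=True)
def q_down(ydir):
    y=np.array([ydir[0],ydir[1],0.]);y/=np.linalg.norm(y);z=np.array([0,0,-1.])
    return R.from_matrix(np.c_[np.cross(y,z),y,z]).as_quat()
ang=np.deg2rad(-14.6)
gy=np.array([np.cos(ang),np.sin(ang),0]); gx=np.array([np.sin(ang),-np.cos(ang),0])
seat=np.array([486.3,219.2,137.])
tab=seat+94*gy; tab[2]=158
cross=np.array([503,-26.5,112.5])
def st(msg=""):
    s=env.read_state(); print(msg,"t%.2f"%s["time_s"],"pos",s["tool_pos"],"F",s["force"],"F.gy %.2f"%(s["force"]@gy),"w %.1f"%s["width"]); return s
E
python3 - <<'E'
from h import *
print(tab)
for s in(1,-1):
    q=q_down(s*gx); print("tab",s,env.ik(tab+[0,0,61],q),env.ik(tab+[0,0,141],q))
    q=q_down(s*gy); print("plate",s,env.ik(seat-42*gx+[0,0,64],q))
for a in(10,-10,-30,-50):
  for s in(1,-1):
    a_=np.deg2rad(a); x=np.array([np.cos(a_),np.sin(a_),0]); y=np.array([-x[1],x[0],0])
    print(a,s,env.ik(cross-84*x+[0,0,118],q_down(s*y)))
# overlay
a=viewer.camera("top")
for P in (tab+[0,0,7],seat,seat+50*gy+[0,0,12],seat-20*gy+[0,0,12],cross,seat-42*gx+[0,0,6]):
    u=proj("top",P); cv2.circle(a,tuple(int(round(v*8)) for v in u),8,(0,0,255),-1,shift=3)
cv2.imwrite("pics/o.png",cv2.resize(a[170:290,150:350],None,fx=4,fy=4,interpolation=cv2.INTER_CUBIC))
E
```

```text
[577.26 195.51 158.  ]
tab 1 [ 0.31  0.5   1.72 -0.    0.92  2.13] [ 0.31  0.4   1.67 -0.    1.07  2.13]
plate 1 [ 0.46  0.47  1.84 -0.    0.83  0.72]
tab -1 [ 0.31  0.5   1.72 -0.    0.92 -1.01] [ 0.31  0.4   1.67 -0.    1.07 -1.01]
plate -1 [ 0.46  0.47  1.84 -0.    0.83 -2.43]
10 1 [-0.13  0.24  2.12 -0.    0.78 -1.87]
10 -1 [-0.13  0.24  2.12 -0.    0.78  1.27]
-10 1 [-0.06  0.24  2.12 -0.    0.78 -1.45]
-10 -1 [-0.06  0.24  2.12 -0.    0.78  1.69]
-30 1 [ 0.01  0.25  2.1  -0.    0.79 -1.04]
-30 -1 [ 0.01  0.25  2.1  -0.    0.79  2.1 ]
-50 1 [ 0.06  0.28  2.06 -0.    0.8  -0.64]
-50 -1 [ 0.06  0.28  2.06 -0.    0.8   2.5 ]
```

View pics/o.png

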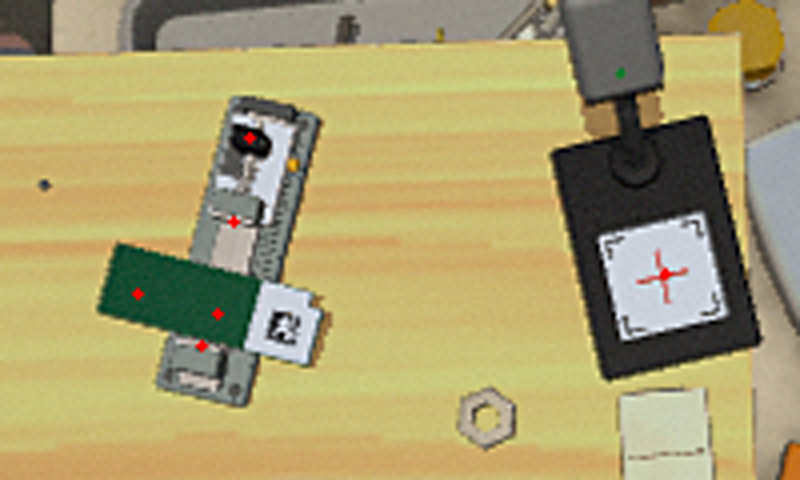

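```bash
python3 - <<'E'
from h import *
q=q_down(-gx)
env.reach(tab+[0,0,141],q); set_gripper(45)
st("above")
print(env.move_l(tab+[0,0,61],rate=80,f_stop=8))
st("down")
cv2.imwrite("pics/p1.png",cv2.resize(viewer.camera("top")[170:290,150:310],None,fx=5,fy=5,interpolation=cv2.INTER_CUBIC))
cv2.imwrite("pics/p1s.png",cv2.resize(viewer.camera("scene")[140:240,220:340],None,fx=6,fy=6,interpolation=cv2.INTER_CUBIC))
E
```

```text
above t2.85 pos [577.3  195.47 299.02] F [-0.16  0.76  0.41] F.gy -0.34 w 44.9
False
down t4.00 pos [577.63 195.63 219.58] F [-0.92  0.05 -0.19] F.gy -0.91 w 45.1
```

View pics/p1.png

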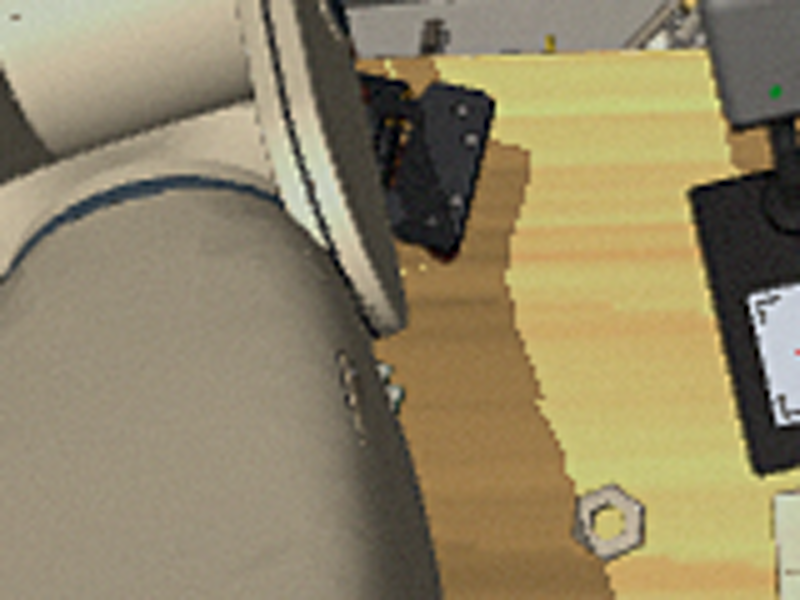

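View pics/p1s.png

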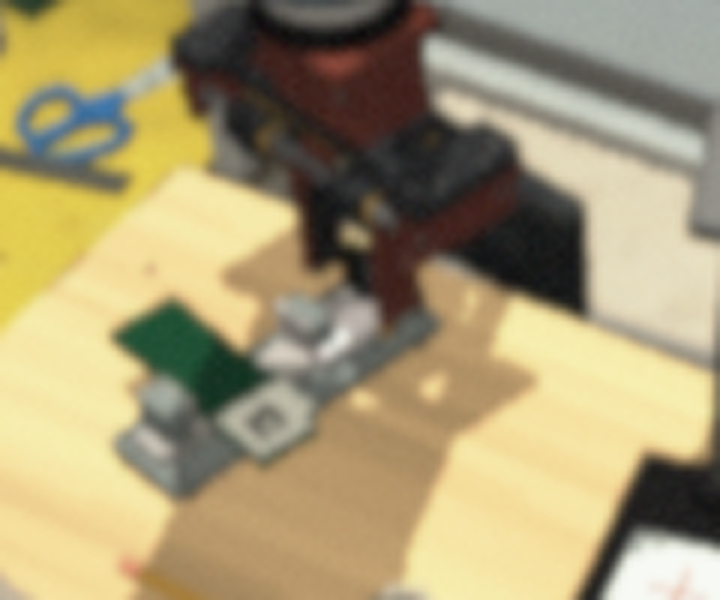

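The scene picture shows the fingers straddling the black tab (about 355,250 in the crop). The top view is blocked by the arm. Next I pinch the tab and close in steps, watching the force.

```bash
python3 - <<'E'
from h import *
set_gripper(10); s0=st("pinched")
p0=s0["tool_pos"]
np.save("p0.npy",p0)
for d in (10,20,25,28,31,34):
    r=env.move_l(p0-d*gy,rate=40,f_stop=6); s=st(f"d{d} {r}")
    if r: break
cv2.imwrite("pics/p2s.png",cv2.resize(viewer.camera("scene")[140:240,220:340],None,fx=6,fy=6,interpolation=cv2.INTER_CUBIC))
E
```

```text
pinched t4.64 pos [577.59 196.11 219.19] F [ 1.35  4.87 -1.27] F.gy 0.08 w 18.2
d10 False t5.04 pos [567.68 198.85 219.22] F [ 2.26  4.19 -2.1 ] F.gy 1.13 w 17.6
d20 False t5.44 pos [558.01 201.38 219.23] F [ 2.63  5.14 -2.69] F.gy 1.25 w 17.8
d25 False t5.72 pos [553.16 202.65 219.19] F [ 2.1   4.34 -2.46] F.gy 0.94 w 18.1
d28 False t5.97 pos [550.34 203.38 219.2 ] F [ 2.43  4.53 -3.16] F.gy 1.21 w 17.7
d31 False t6.22 pos [547.55 204.12 219.21] F [ 2.69  5.3  -2.2 ] F.gy 1.27 w 17.6
d34 False t6.47 pos [544.75 204.85 219.21] F [ 2.64  3.65 -2.7 ] F.gy 1.63 w 18.0
```

View pics/p2s.png

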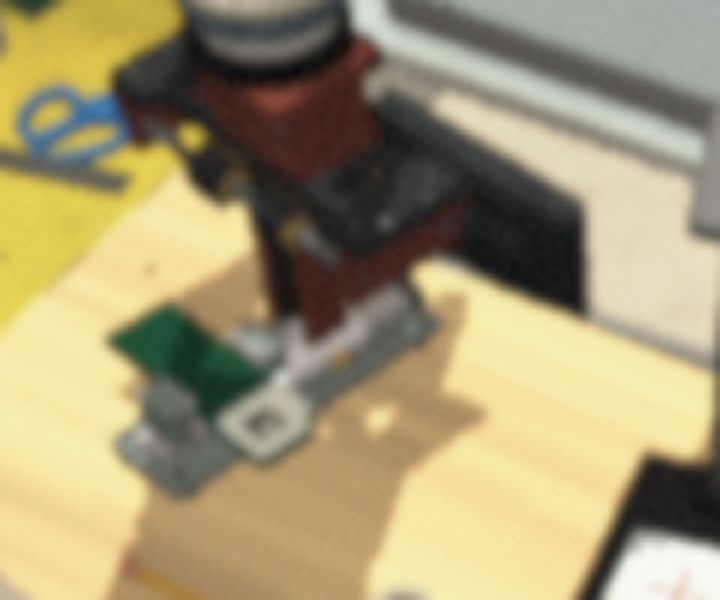

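The jaw face now looks close to the plate (about 260,350 in the crop) and the force is just starting to rise. I continue in fine steps.

```bash
python3 - <<'E'
from h import *
p0=np.load("p0.npy")
for d in np.arange(36,45,1.5):
    env.move_l(p0-d*gy,rate=25); env.hold(0.1)
    f=np.mean([(env.hold(0.02),env.read_state()["force"]@gy)[1] for _ in range(5)])
    s=env.read_state();print("d",d,"actual %.2f"%((p0-s["tool_pos"])@gy),"f %.2f"%f, "t %.2f"%s["time_s"], s["width"])
    if f>4.0: break
E
```

```text
d 36.0 actual 35.72 f 2.92 t 6.95 17.88962277718174
d 37.5 actual 37.10 f 3.46 t 7.38 17.995511964705603
d 39.0 actual 38.47 f 3.92 t 7.82 17.82146496874587
d 40.5 actual 39.83 f 3.63 t 8.25 17.457523234091887
d 42.0 actual 41.21 f 4.63 t 8.68 17.901880838699192
```

```bash
python3 - <<'E'
from h import *
env.hold(0.3)
f=np.mean([(env.hold(0.02),env.read_state()["force"])[1] for _ in range(10)],axis=0);print(f,f@gy)
cv2.imwrite("pics/p3s.png",cv2.resize(viewer.camera("scene")[160:240,220:320],None,fx=7,fy=7,interpolation=cv2.INTER_CUBIC))
E
```

```text
[ 5.67  3.16 -5.22] 4.693847601245985
```

View pics/p3s.png

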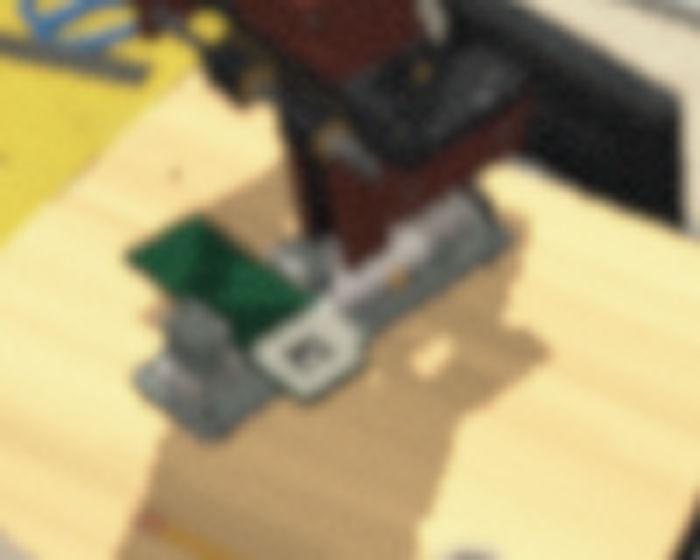

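Both jaws bear on the plate, and about 4.6 N at the tab puts the spring at roughly 11 mm. Now I draw the jaw back, release and lift clear.

```bash
python3 - <<'E'
from h import *
p0=np.load("p0.npy")
print(env.move_l(p0-3*gy,rate=50,f_stop=12)); st("back")
set_gripper(45); st("rel")
env.move_l(env.read_state()["tool_pos"]+[0,0,90],rate=150)
p=seat-42*gx; p[2]=140
q=q_down(gy)
# go aside to see: above clear end, shifted towards robot-left so camera sees
env.reach(p-60*gx+[0,0,61+110],q); set_gripper(64)
st()
cv2.imwrite("pics/p4s.png",cv2.resize(viewer.camera("scene")[160:240,220:320],None,fx=7,fy=7,interpolation=cv2.INTER_CUBIC))
cv2.imwrite("pics/p4.png",cv2.resize(viewer.camera("top")[185:285,150:270],None,fx=6,fy=6,interpolation=cv2.INTER_CUBIC))
E
```

```text
False
back t10.13 pos [574.54 197.02 219.2 ] F [ 1.84  4.48 -1.73] F.gy 0.66 w 17.9
rel t10.75 pos [574.67 196.79 219.18] F [ 0.41 -0.35 -0.04] F.gy 0.49 w 45.0
 t13.60 pos [512.05 317.85 311.06] F [ 0.06 -0.28  0.11] F.gy 0.13 w 63.7
```

View pics/p4s.png

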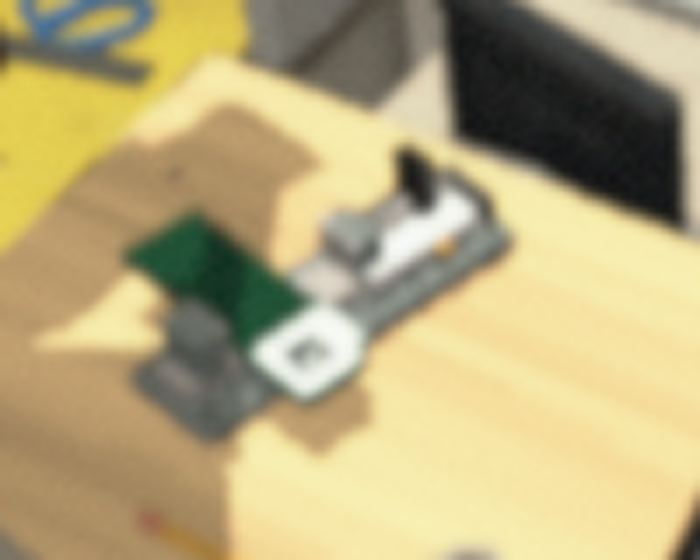

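View pics/p4.png

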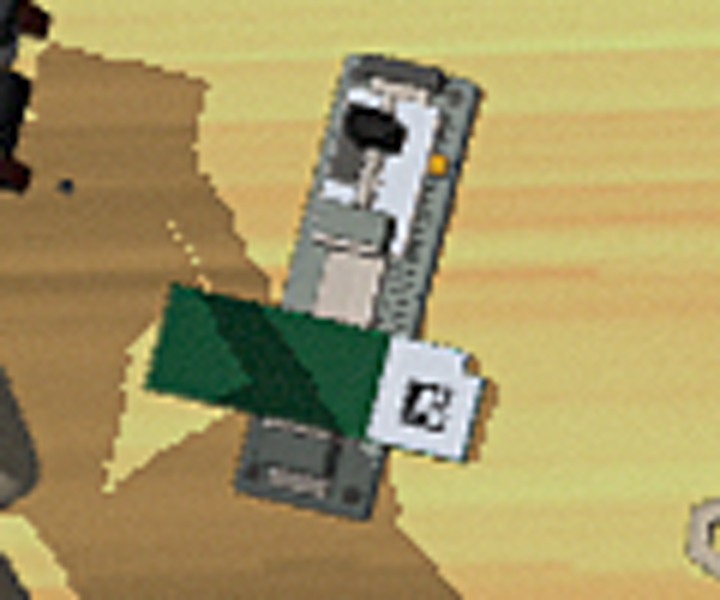

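The jaw is drawn back, with the tab at about (375,128) in the top crop. The plate lies against the fixed jaw: clear-end corners (173,283) and (147,387), right near corner (467,461).

```bash
cat > g.py <<'E'
from h import *
c1=lambda a,b,z:pix("top",*crop((a,b),6,150,185),z)
c4=lambda a,b,z:pix("scene",*crop((a,b),7,220,160),z)
for nm,f,c in (("top",c1,[(173,283),(147,387),(467,461)]),("scene",c4,[(200,213),(126,256),(305,400)])):
    fl,nl,nr=[f(*q,143) for q in c]
    d=nr-nl; L=np.linalg.norm(d); x=d/L
    print(nm,"L",L,"W",np.linalg.norm(fl-nl),"ang",np.degrees(np.arctan2(x[1],x[0])),"side ang",np.degrees(np.arctan2(*(fl-nl)[1::-1])),"clear",(fl+nl)/2+18*x)
print("pred",seat-42*gx)
E
python3 g.py
```

```text
top L 120.19862325699307 W 39.07933123914684 ang -104.67985233764843 side ang -13.831449834371536 clear [498.44 260.34 143.  ]
scene L 116.76547593288126 W 37.88862709546646 ang -105.51489271009773 side ang -16.48120380153667 clear [500.1  255.24 143.  ]
pred [496.89 259.84 137.  ]
```

```bash
python3 - <<'E'
from h import *
q=q_down(gy)
g=np.array([498.6,259.4,140.])
np.save("g.npy",g)
env.reach(g+[0,0,61+70],q)
print(env.move_l(g+[0,0,61],rate=80,f_stop=8)); st("at")
cv2.imwrite("pics/p5s.png",cv2.resize(viewer.camera("scene")[150:240,220:320],None,fx=6,fy=6,interpolation=cv2.INTER_CUBIC))
E
```

```text
False
at t15.12 pos [498.92 259.55 201.43] F [ 0.28  0.67 -0.84] F.gy 0.10 w 63.8
```

View pics/p5s.png

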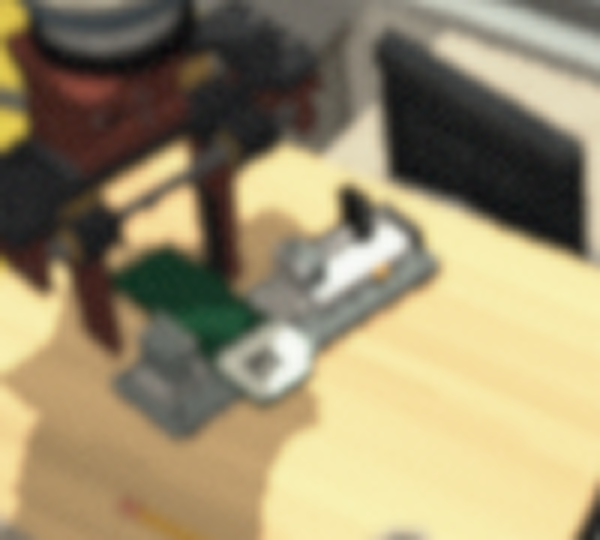

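The fingers straddle the clear end on both sides, at about (110,345) and (232,275). I grip and lift.

```bash
python3 - <<'E'
from h import *
g=np.load("g.npy")
set_gripper(30); s=st("grip")
p=s["tool_pos"]
env.move_l(p+[0,0,25],rate=50); st("lift1")
env.move_l(p+[0,0,90],rate=100); st("lift2")
cv2.imwrite("pics/p6s.png",cv2.resize(viewer.camera("scene")[120:240,200:340],None,fx=5,fy=5,interpolation=cv2.INTER_CUBIC))
E
```

```text
grip t15.68 pos [498.74 259.43 201.18] F [ 0.64 -0.24  0.31] F.gy 0.68 w 39.7
lift1 t16.32 pos [498.58 259.42 226.32] F [-0.37 -1.37 -0.26] F.gy -0.02 w 39.5
lift2 t17.12 pos [498.4  259.25 290.7 ] F [ 0.5   0.69 -1.2 ] F.gy 0.31 w 39.7
```

View pics/p6s.png

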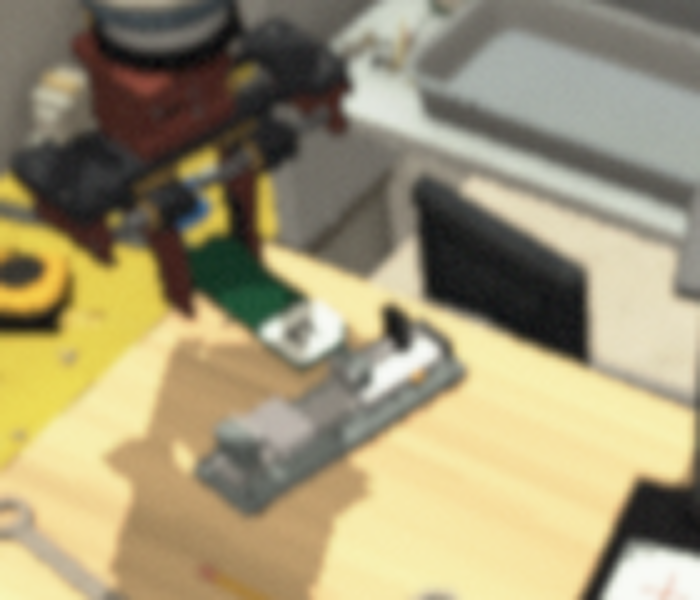

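```bash
python3 - <<'E'
from h import *
a=np.deg2rad(-10); x=np.array([np.cos(a),np.sin(a),0]); y=np.array([-x[1],x[0],0])
q=q_down(y); tcp=cross-84*x+[0,0,118]
am=np.deg2rad(-55); qm=q_down([-np.sin(am),np.cos(am)])
env.move_l([440,140,290],rot=qm,rate=120); st()
env.move_l(tcp+[0,0,50],rot=q,rate=110); st()
env.move_l(tcp,rate=60); env.hold(0.3); st("final"); print(tcp, env.read_state()["qpos"])
t=viewer.camera("top");s=viewer.camera("scene")
cv2.imwrite("pics/p7.png",cv2.resize(t[170:290,150:350],None,fx=4,fy=4,interpolation=cv2.INTER_CUBIC))
cv2.imwrite("pics/p7s.png",cv2.resize(s[150:290,240:380],None,fx=4.2,fy=4.2,interpolation=cv2.INTER_CUBIC))
E
```

```text
t18.43 pos [440.18 140.2  289.92] F [-0.76  0.31 -0.35] F.gy -0.81 w 39.6
 t19.98 pos [420.35 -11.68 280.51] F [ 0.39 -0.64 -1.41] F.gy 0.53 w 39.4
final t21.26 pos [420.4  -11.94 230.75] F [-0.37  1.09 -0.31] F.gy -0.63 w 39.5
[420.28 -11.91 230.5 ] [-0.06  0.24  2.12 -0.    0.78 -1.45]
```

View pics/p7.png

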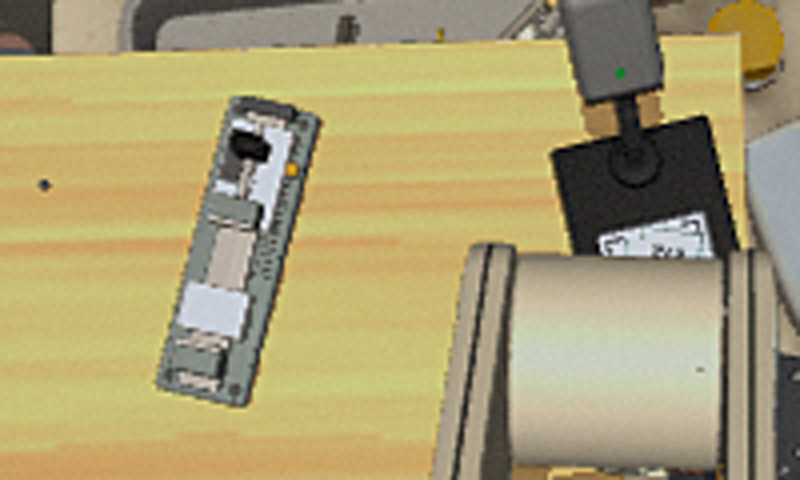

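View pics/p7s.png

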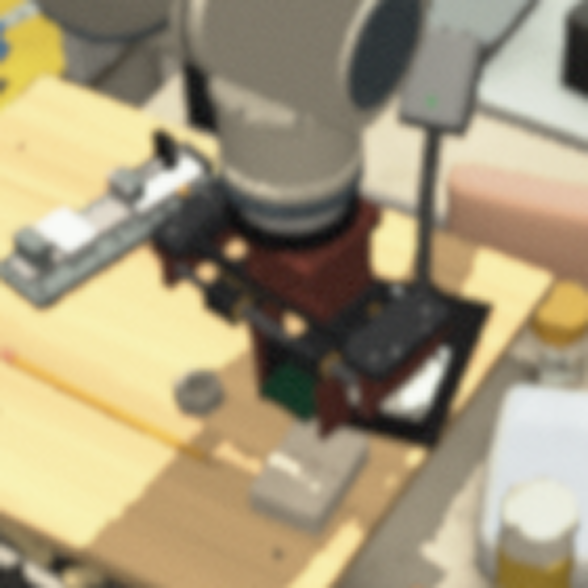

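```bash
python3 - <<'E'
from h import *
t=viewer.camera("top");s=viewer.camera("scene")
cv2.imwrite("pics/p8.png",cv2.resize(t[195:240,285:345],None,fx=12,fy=12,interpolation=cv2.INTER_CUBIC))
cv2.imwrite("pics/p8s.png",cv2.resize(s[215:265,290:355],None,fx=12,fy=12,interpolation=cv2.INTER_CUBIC))
a=np.deg2rad(-10);x=np.array([np.cos(a),np.sin(a),0]); y=np.array([-x[1],x[0],0])
L=cross+[0,0,60]
for P in [L+18*x-20*y,L+18*x+12*y,L+10*x+12*y,L+10*x+20*y,L,L-18*x-20*y,L-18*x+20*y]:
    u=proj("top",P);v=proj("scene",P);print((u-[285,195])*12+5.5,(v-[290,215])*12+5.5)
E
```

```text
[494.76 393.4 ] [630.67 105.15]
[316.43 367.84] [518.91  38.41]
[309.81 411.89] [495.74  58.24]
[265.23 405.5 ] [468.17  41.68]
[368.47 476.7 ] [508.28 108.42]
[465.51 592.5 ] [525.7  197.38]
[241.83 560.22] [385.83 111.7 ]
```

View pics/p8.png

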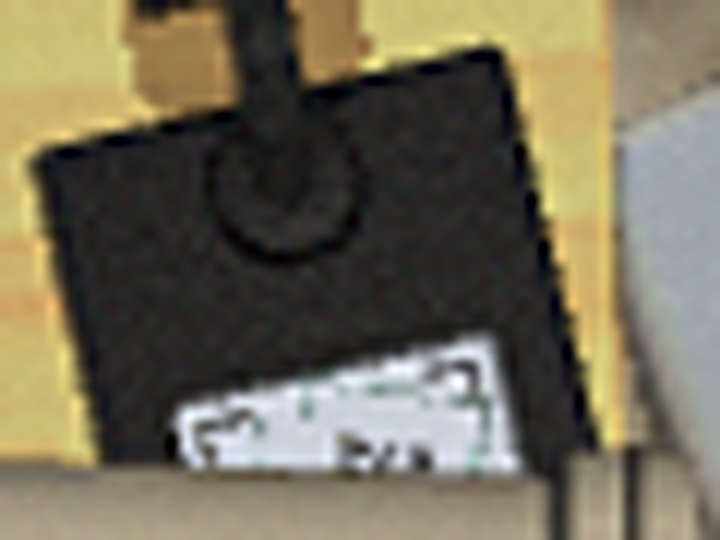

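View pics/p8s.png

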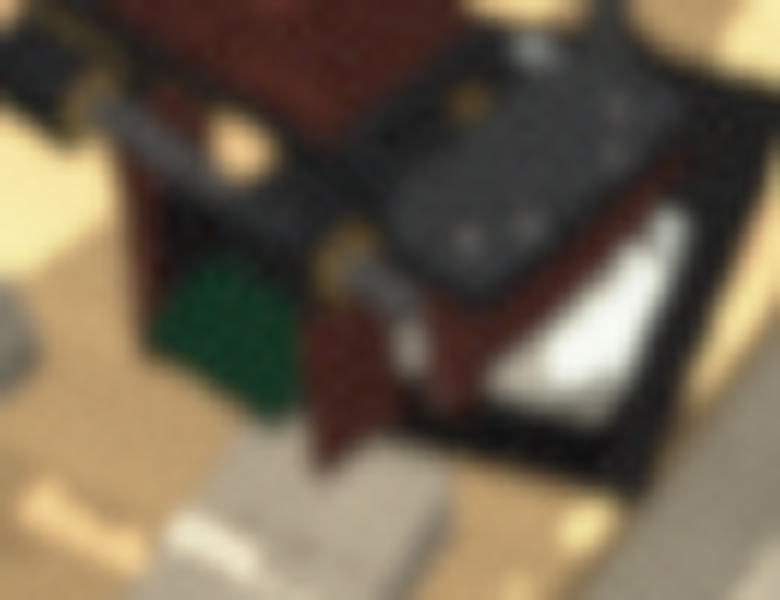

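```bash
python3 - <<'E'
from h import *
a=np.deg2rad(-10);x=np.array([np.cos(a),np.sin(a),0]); y=np.array([-x[1],x[0],0])
for dz in(60,54):
  for sy in(-20,20):
    print(dz,sy,(proj("scene",cross+[0,0,dz]-102*x+sy*y)-[290,215])*12+5.5)
s0=st();env.hold(0.5);s=st(); print(s["dq"],np.degrees(R.from_quat(s["orientation"]).as_matrix()[:,2]))
E
```

```text
60 -20 [268.35 423.52]
60 20 [127.31 331.57]
54 -20 [269.27 442.12]
54 20 [128.73 350.22]
 t21.46 pos [420.3  -11.94 230.59] F [-0.09 -0.03 -0.8 ] F.gy -0.08 w 39.6
 t21.96 pos [420.27 -11.92 230.48] F [ 0.52 -0.28 -0.55] F.gy 0.57 w 40.1
[-0. -0.  0.  0.  0. -0.] [ -0.   -0.  -57.3]
```

```bash
python3 - <<'E'
from h import *
print(workorder.sign_off()); st()
E
```

```text
the job is handed in; nothing more can be done
None
the job is handed in; nothing more can be done
```

The glass plate has been measured and is now held level, label up, over the reader's red cross. The job was handed in at about 22 s; sign-off gives no verdict.

- **Measuring:** I pinched the tab and slid the jaw shut until both jaws bore on the plate. The tab force reached about 4.6 N, which puts the spring at roughly 11 mm. I then drew the jaw back to about 3 mm short of where it started.
- **Lifting:** I gripped the plate by its clear end, with the fingers reading 39.7 mm on the 40 mm plate, and lifted it straight out. The gauge, pencil, nut and box show no sign of being touched in the later pictures.
- **Final pose:** By the arm's own position, the label's middle is 60 mm above the cross and the tool points straight down. All joints were still and the grip read about 40 mm.

**Checks:**
- **Top camera:** The frosted tip and notch are where they should be, to within about 2 mm. The cross and the rest of the label were hidden behind the arm, so I could not see them lined up directly.
- **Scene camera:** The clear-end corner sits 2–3 mm from where I expected. That is about the offset the two cameras already showed at the start, so I read it as calibration and not tilt.
- **Failures:** No check failed.

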